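# Restock a slumped bin of medicine cartons from behind

### The job

Put the two new slim cartons from the delivery tray away in the bin that holds the four others of their size, both at the back of the bin behind the old ones, so that the oldest stock stays in front. The old ones have slumped forward and their feet take up the room: ease them forward gently, using only the new cartons, set the new ones down on the bin's floor rather than dropping them in, and leave all six standing upright, none slumped. Do not take the old cartons out, and leave the other goods, the dropper bottles, the jar and the gel bottle where they stand.

Things in the scene. Friction and masses are not known exactly. Their poses are not given: they have to be found in the camera images.
- bin: the slim cartons' bin: blue hopper-front picking bin, fixed, outer 153 x 132 mm (x, y), walls and floor 4 mm. Origin: centre of its underside; x from its front lip (60 mm high, robot side) to its back wall (90 mm high), z up. Inside: x -72.5 to +72.5, y -62 to +62 mm. Sides 90 mm high in the rear half, sloping to 60 in front. Six cartons stood upright take 132 of its 145 mm
- new1_c (a point): newly delivered slim carton, standing upright in the tray among other goods: closed white glossy carton with a grey printed panel, 22 x 60 x 110 mm (thickness x, width y, height z), the same as the four in the bin; point at its centre; 55 to 115 g; slides easily; can be gripped across its width near its top
- new2_c (a point): the second newly delivered slim carton, standing upright in the tray among other goods: closed white glossy carton with a grey printed panel, 22 x 60 x 110 mm (thickness x, width y, height z), the same as the four in the bin; point at its centre; 55 to 115 g; slides easily; can be gripped across its width near its top
- old1_c (a point): old slim carton, the front one, leaning on the bin's lip: same size, look, mass and axes as the new ones; point at its centre. Leans forward about 16 degrees on the one before it (the front one on the lip), front bottom edge on the bin floor. If its foot is pushed forward from behind it slides and straightens; nearer to upright than 11 degrees it falls back upright by itself, steeper it stays slumped
- old2_c (a point): old slim carton, second from the front: same size, look, mass and axes as the new ones; point at its centre. Leans forward about 16 degrees on the one before it (the front one on the lip), front bottom edge on the bin floor. If its foot is pushed forward from behind it slides and straightens; nearer to upright than 11 degrees it falls back upright by itself, steeper it stays slumped
- old3_c (a point): old slim carton, third from the front: same size, look, mass and axes as the new ones; point at its centre. Leans forward about 16 degrees on the one before it (the front one on the lip), front bottom edge on the bin floor. If its foot is pushed forward from behind it slides and straightens; nearer to upright than 11 degrees it falls back upright by itself, steeper it stays slumped
- old4_c (a point): old slim carton, the rearmost: same size, look, mass and axes as the new ones; point at its centre. Leans forward about 16 degrees on the one before it (the front one on the lip), front bottom edge on the bin floor. If its foot is pushed forward from behind it slides and straightens; nearer to upright than 11 degrees it falls back upright by itself, steeper it stays slumped
- other_bin: a second blue bin of the same make, size and frame, fixed, holding three dropper bottles; it may stand to the left or the right of the cartons' bin
- dropper1_c (a point): white dropper bottle, 34 mm across, 86 mm high, standing in the other bin; point at its centre
- dropper2_c (a point): as dropper1
- dropper3_c (a point): as dropper1
- tray: grey delivery tray, fixed, outer 170 x 230 x 40 mm (x, y, z), walls and floor 4 mm; origin at the centre of its underside. Holds the two new cartons and two other goods, in two rows of two
- thick_c (a point): another product's carton in the tray, thicker and shorter, 42 x 56 x 92 mm (x, y, z), white with the same grey panel; point at its centre
- flask_c (a point): amber medicine bottle with white cap in the tray, 46 mm across, 106 mm high; point at its centre
- jar_c (a point): white screw-top jar on the counter beyond the gel bottle and the bins, 54 mm across, 68 mm high; point at its centre
- gel_c (a point): clear pump bottle of hand gel standing on the counter between tray and bins, 60 mm across, 162 mm high, its spout reaching 35 mm out from its axis; point on its axis 80 mm above the counter
There are look-alikes about, which are no part of the job. What is shaped like the part that bears new2_c but orange or yellow is not meant.

How it is judged:
At the end, for the whole second after the job is handed in: All six slim cartons stand on the bin's floor (centre below 64 mm over its underside), upright within 0.12 rad, at rest, within 45 mm of its centre line: both new ones with centres 22 to 75 mm behind the bin's middle, all four old ones in front of that (z of each of new1_c, new2_c, old1_c, old2_c, old3_c, old4_c in the frame of bin below 0.064 m and y of new1_c in the frame of bin between -0.045 and 0.045 m and angle between each of new1, new2, old1, old2, old3, old4's own z axis and vertical below 0.12 rad and linear speed of each of new1, new2, old1, old2, old3, old4 below 0.02 m/s and x of new1_c in the frame of bin between 0.022 and 0.075 m and y of new2_c in the frame of bin between -0.045 and 0.045 m and x of new2_c in the frame of bin between 0.022 and 0.075 m and y of old1_c in the frame of bin between -0.045 and 0.045 m and x of old1_c in the frame of bin between -0.075 and 0.022 m and y of old2_c in the frame of bin between -0.045 and 0.045 m and x of old2_c in the frame of bin between -0.075 and 0.022 m and y of old3_c in the frame of bin between -0.045 and 0.045 m and x of old3_c in the frame of bin between -0.075 and 0.022 m and y of old4_c in the frame of bin between -0.045 and 0.045 m and x of old4_c in the frame of bin between -0.075 and 0.022 m); the robot touches nothing.
It fails at once if a new carton is pressed against an old one with more than 20 N (contact force between any of new1, new2 and old1 above 20 N or contact force between any of new1, new2 and old2 above 20 N or contact force between any of new1, new2 and old3 above 20 N or contact force between any of new1, new2 and old4 above 20 N).
It fails at once if the fingers press on an old carton with more than 10 N (contact force between the fingers and old1 above 10 N or contact force between the fingers and old2 above 10 N or contact force between the fingers and old3 above 10 N or contact force between the fingers and old4 above 10 N).
It fails at once if an old carton is lifted out of the bin (its centre more than 100 mm above the counter) (height (world z) of any of old1_c, old2_c, old3_c, old4_c above 0.1 m).
It fails at once if a new carton is let go of over the bin while its foot is more than 50 mm above the bin's floor ((horizontal distance between new1_c and bin below 0.1 m and height (world z) of new1_c above 0.109 m and contact force between the fingers and new1 below 0.05 N) or (horizontal distance between new2_c and bin below 0.1 m and height (world z) of new2_c above 0.109 m and contact force between the fingers and new2 below 0.05 N)).
It fails at once if another thing (thick carton, amber bottle, dropper bottles, gel bottle, jar) is shifted by more than 25 mm or knocked over (distance of any of thick_c, flask_c, dropper1_c, dropper2_c, dropper3_c, gel_c, jar_c from where it was at the start of the episode above 0.025 m).
It also fails if it takes over 70 s, if anything falls off the work surface, if the arm or the gripper's body presses on something with over 40 N, if the wrist force passes 120 N, or if a joint passes its speed limit or range.

### The arm

A 6-joint arm with a two-finger parallel gripper is mounted at the origin on the work surface. World frame = base frame: x ahead of the robot, y to its left, z up, the work surface at z = 0. Lengths are in m, angles in rad, forces in N, time in s.
With the tool pointing down it reaches from about 0.25 to 0.775 m from the base axis. Payload 8.9 kg.
Tool frame: the origin (TCP) lies on the front face of the gripper's body, between the roots of the fingers; the fingertips stand 73 mm ahead of it and the grasp point (between the pads) lies 54 mm ahead of it (finger_overhang is the distance from the TCP to the fingertips, in m); x points along the fingers, z is the direction in which the jaws open and shut, and the axes are right-handed (so a half turn about x gives the same grasp; the last joint's range is limited). The gripper opens to 85 mm and grips with 20 to 120 N. Pads are 22 mm wide; open, the fingers measure 114 mm over their backs; the gripper's body (76 mm by 85 mm) begins 54 mm behind the grasp point. The pads swing forward as they close: fully open they stand 13 mm farther back than shut.
Start: joints at [-1.384, 0.291, -0.153, 1.127, 0, 1.431], TCP at [0.168, -0.497, 0.304] pointing down, gripper open.
Joint ranges: [-2.52, 2.52], [-0.91, 1.74], [-1.3, 1.37], [-1.96, 2.02], [-1.52, 1.47], [-3.14, 3.14]. Speed limits (rad/s): [2.22, 2.22, 2.79, 3.14, 3.14, 3.14].

### API

Orientations are given as a rotation vector (axis times angle).
In Python, from rig import get_obs, camera, camera_params, sign_off, finger_overhang gives the robot as it stands. The module is installed in compiled form; this text tells all that it offers.
- The arm moves only by the tool servo_tool, never from a script. Its arguments are lists of equal length, an entry for each row: "delta_pos": the shift along the tool's x, y, z in units of 50 mm (1.0 is 50 mm), a list of three; "rot": the turn, a rotation vector about the tool's x, y, z in rad, a list of three. A call has 1 to 5 rows; each row shifts and turns the commanded pose from where the row before left it, along the tool's axes as they then stand; what a row does not reach is not made up. A row lasts 1/8 s, in which the tool goes at most 62.5 mm and 10.7 degrees, less where a joint would pass 70% of its speed; a pose out of reach is approached as far as the arm can. A call is refused whole if a number of a shift passes 1 or a number of a turn 0.188, either way. A call with a gripper value outside its range is refused whole. "hand" is the closure, from 0 (fully open) to 1 (shut), set as the call begins (left out, the last holds). The fingers move at their own pace and stop on an object; "squeeze" is the grip in N (left out, the last holds). Time passes only in rows, so rows that do not move let the fingers close. It gives the time, the measured TCP pose, the force and the opening at its end, in the units of the state.
- get_obs(): the state, without advancing time (a new reading comes with each control period).
- camera(name): name is "scene" or "top" or "wrist"; returns the picture (420x560x3 uint8, red, green, blue); there is no depth.
- camera_params(name): a dict with "fx", "fy", "cx", "cy" (pixels), "k1" (the pictures are not rectified: a ray, as slopes to the right and down, at radius r is drawn at 1 + k1 r^2 times it, then the intrinsics apply), "rvec" (rotation vector, rad) and "tvec" (3), from world to camera coordinates, as OpenCV has them. Camera axes: x right, y down, z forward; pixel columns grow to the right and rows downward; lengths in m; the calibration is good to about 2 mm. A picture is of the moment at which its call begins: read the wrist's pose just before it. camera_params takes no time and is no camera call; for the wrist camera it gives the pose at the moment of the call.
- sign_off(): hands the job in, once; it reports no verdict.
The state is a dict: "clock": time; "joints": joint angles; "dq": joint speeds; "effort": joint torques, N m; "position": TCP position; "tcp_rot": TCP orientation; "contact_force": force on the tool from outside, world axes, zero at the start; "wrist_torque": the same for the moment, N m; "width": finger opening in m.
Only numpy, scipy, OpenCV 4.12 (cv2) and the standard library are available. Lean on these libraries where they do the work, as an engineer would, in place of code of your own. Each camera call takes 0.05 s, during which the arm holds its last target.

## Working session

There is one attempt and no reset: what is moved stays moved. The work goes in short steps, Python scripts to look and compute and a tool call to move; the robot and the scene stay as the last step left them, time stands still between calls to the robot, and variables do not carry over. Pictures are saved under pics/ and viewed, and the job is handed in when it is done.

Besides the shell and the picture viewer there is one more tool, called after "Call:" as name(argument=value, ...), one argument or row to a line, values as JSON. servo_tool: Moves the arm, as the interface text tells. Its arguments: {"type":"object","properties":{"delta_pos":{"type":"array"},"rot":{"type":"array"},"hand":{"type":"number"},"squeeze":{"type":"number"}},"required":["delta_pos","rot"]}

```bash
mkdir -p pics
cat > h.py <<'E'
import numpy as np, cv2
from rig import get_obs, camera, camera_params, sign_off, finger_overhang
def snap(n,f):
    p=camera_params(n); im=camera(n); cv2.imwrite('pics/'+f,im[:,:,::-1]); return im,p
def cam(p):
    R=cv2.Rodrigues(np.array(p['rvec'],float))[0]; t=np.array(p['tvec'],float).ravel(); return R,t
def ray(p,u,v):
    R,t=cam(p); xd=(u-p['cx'])/p['fx']; yd=(v-p['cy'])/p['fy']
    x,y=xd,yd
    for _ in range(30):
        s=1+p['k1']*(x*x+y*y); x,y=xd/s,yd/s
    return -R.T@t, R.T@np.array([x,y,1.])
def onz(p,u,v,z):
    o,d=ray(p,u,v); return o+d*(z-o[2])/d[2]
def proj(p,X):
    R,t=cam(p); c=R@np.array(X,float)+t; x,y=c[0]/c[2],c[1]/c[2]; s=1+p['k1']*(x*x+y*y)
    return np.array([p['cx']+p['fx']*x*s,p['cy']+p['fy']*y*s])
def two(p1,a,p2,b):
    o1,d1=ray(p1,*a); o2,d2=ray(p2,*b); d1/=np.linalg.norm(d1); d2/=np.linalg.norm(d2)
    s=np.linalg.lstsq(np.c_[d1,-d2],o2-o1,rcond=None)[0]
    A=o1+s[0]*d1;B=o2+s[1]*d2; return (A+B)/2,np.linalg.norm(A-B)
E
python3 - <<'E'
from h import *
for n in('scene','top','wrist'):
    im,p=snap(n,n+'0.png'); print(n,{k:np.round(v,4) for k,v in p.items()}, 'pos',np.round(ray(p,280,210),3))
o=get_obs(); print({k:np.round(v,4) for k,v in o.items()}, finger_overhang)
E
```

```text
scene {'fx': np.float64(402.1095), 'fy': np.float64(402.1095), 'cx': np.float64(282.6413), 'cy': np.float64(210.6472), 'k1': np.float64(0.0263), 'rvec': array([ 0.7732,  2.6562, -1.0335]), 'tvec': array([ 0.4298, -0.1537,  1.3038])} pos [[ 0.882  0.616  0.866]
 [-0.345 -0.579 -0.738]]
top {'fx': np.float64(514.7588), 'fy': np.float64(514.7588), 'cx': np.float64(267.7407), 'cy': np.float64(212.2404), 'k1': np.float64(-0.1268), 'rvec': array([ 2.1748, -2.1302,  0.1544]), 'tvec': array([-0.0059,  0.5146,  1.3644])} pos [[ 0.322  0.01   1.422]
 [ 0.142 -0.028 -0.99 ]]
wrist {'fx': np.float64(303.6871), 'fy': np.float64(303.6871), 'cx': np.float64(282.9657), 'cy': np.float64(205.7228), 'k1': np.float64(-0.0624), 'rvec': array([-2.3731,  1.7033,  0.2244]), 'tvec': array([-0.5246, -0.0336,  0.3793])} pos [[ 0.23  -0.476  0.375]
 [-0.261 -0.077 -0.962]]
{'clock': np.float64(0.15), 'joints': array([-1.3843,  0.2911, -0.1539,  1.1267,  0.    ,  1.4315]), 'dq': array([-0.0005, -0.0011,  0.0016, -0.0001,  0.0004,  0.0012]), 'effort': array([ 1.50000e-03, -5.37370e+01,  3.31521e+01,  1.14000e-02,
       -2.00000e-04, -0.00000e+00]), 'position': array([ 0.168 , -0.4971,  0.3035]), 'tcp_rot': array([ 0.9666,  1.3466, -0.9655]), 'contact_force': array([ 0.4182, -0.6846, -0.6888]), 'wrist_torque': array([0.0332, 0.0181, 0.0175]), 'width': np.float64(0.0855)} 0.0726
```

View pics/scene0.png

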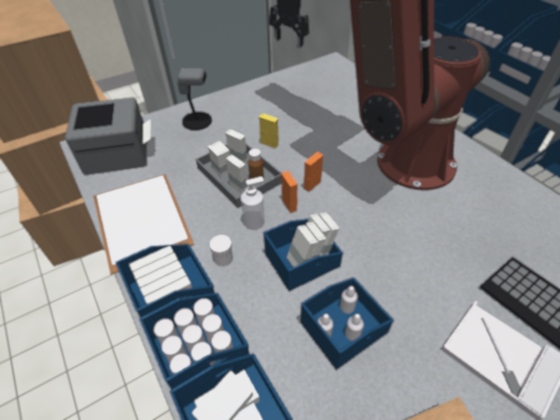

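View pics/top0.png

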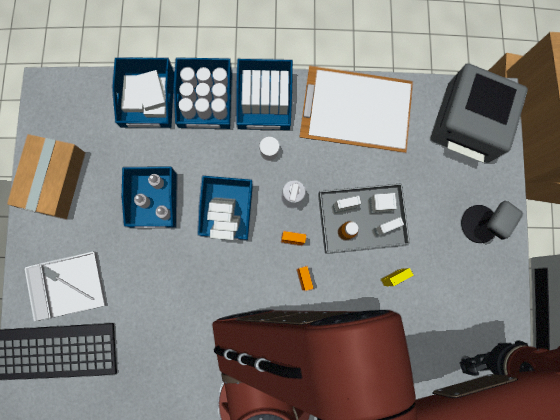

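View pics/wrist0.png

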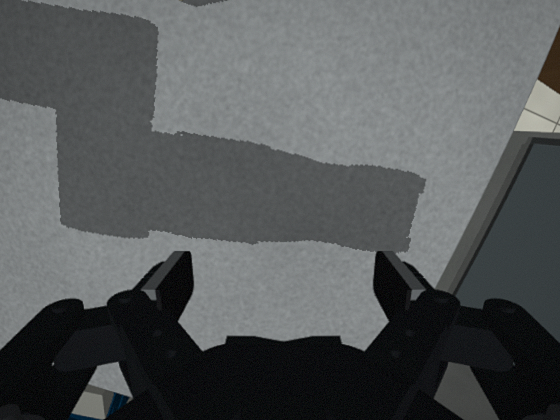

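Run:
```python
from h import *
im=cv2.imread('pics/top0.png'); 
a=cv2.resize(im[165:260,185:425],None,fx=3.3,fy=3.3,interpolation=cv2.INTER_CUBIC); cv2.imwrite('pics/topz.png',a)
im=cv2.imread('pics/scene0.png')
a=cv2.resize(im[105:295,190:380],None,fx=3.1,fy=3.1,interpolation=cv2.INTER_CUBIC); cv2.imwrite('pics/scz.png',a)
p=camera_params('top')
for n,u,v,z in [('binTL',203,177,.09),('binTR',252,181,.09),('binBL',198,236,.06),('binBR',247,241,.06),('trayTL',319,193,.04),('trayTR',402,186,.04),('trayBR',408,246,.04),('trayBL',327,252,.04),('gel',293,190,.162),('jar',269,146,.068),('oth',135,170,.09)]:
    print(n,np.round(onz(p,u,v,z),3))
```

```text
binTL [0.597 0.178 0.09 ]
binTR [0.589 0.048 0.09 ]
binBL [0.443 0.189 0.06 ]
binBR [0.433 0.058 0.06 ]
trayTL [ 0.57  -0.134  0.04 ]
trayTR [ 0.595 -0.364  0.04 ]
trayBR [ 0.429 -0.378  0.04 ]
trayBL [ 0.409 -0.157  0.04 ]
gel [ 0.554 -0.056  0.162]
jar [0.691 0.005 0.068]
oth [0.613 0.361 0.09 ]
```

View pics/topz.png

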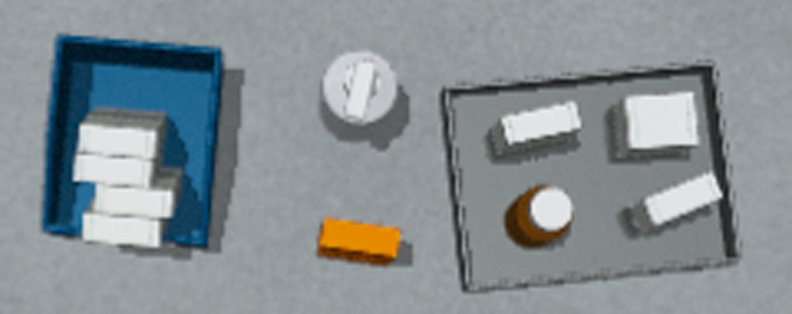

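View pics/scz.png

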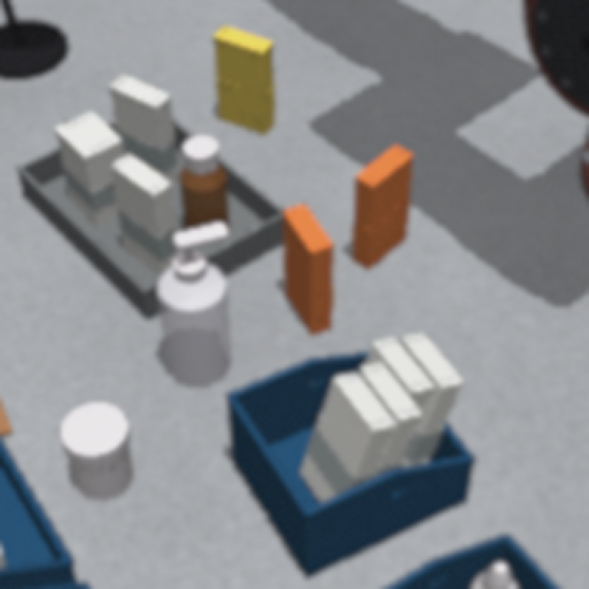

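```bash
cat > m.py <<'E'
from h import *
def rects(im,p,roi,z,thr=190,amin=30):
    x0,y0,x1,y1=roi; s=4
    c=cv2.resize(im[y0:y1,x0:x1],None,fx=s,fy=s,interpolation=cv2.INTER_CUBIC)
    m=(c.min(2)>thr).astype(np.uint8)
    out=[]
    for k in cv2.findContours(m,cv2.RETR_EXTERNAL,cv2.CHAIN_APPROX_NONE)[0]:
        if cv2.contourArea(k)<amin*s*s: continue
        px=k[:,0,:]; W=np.array([onz(p,(a+.5)/s-.5+x0,(b+.5)/s-.5+y0,z)[:2] for a,b in px],np.float32)
        (cx,cy),(w,h),a=cv2.minAreaRect(W*1000)
        if w<h: ang=a
        else: ang=a-90
        ang=(ang+45)%180-45
        out.append((round(cx,1),round(cy,1),round(min(w,h),1),round(max(w,h),1),round(ang,1),px.mean(0)/s+[x0,y0]))
    return out
E
python3 - <<'E'
from m import *
im=cv2.imread('pics/top0.png')[:,:,::-1]; p=camera_params('top')
for t in(170,200):
  print(t)
  for r in rects(im,p,(320,188,408,250),.114,t): print('tray',r)
  for r in rects(im,p,(200,180,252,242),.112,t): print('bin',r)
# bin outline blue
hsv=cv2.cvtColor(im,cv2.COLOR_RGB2HSV); roi=np.zeros(im.shape[:2],np.uint8); roi[165:250,190:262]=1
m=((hsv[...,0]>95)&(hsv[...,0]<125)&(hsv[...,1]>120)).astype(np.uint8)*roi
k=max(cv2.findContours(m,0,1)[0],key=cv2.contourArea); h=cv2.convexHull(k); print(cv2.approxPolyDP(h,3,True)[:,0])
E
```

```text
170
tray (468.1, -211.3, 30.8, 31.4, 45.6, array([352.11213235, 228.13602941]))
tray (478.5, -315.2, 22.4, 59.4, 23.1, array([392.03023256, 224.88604651]))
tray (535.9, -203.3, 22.5, 60.5, 13.3, array([349.00862069, 201.95581897]))
tray (539.8, -299.0, 41.7, 55.9, 5.4, array([385.69982079, 201.34318996]))
bin (479.6, 122.1, 76.8, 93.0, 88.8, array([221.42549372, 221.30610413]))
200
tray (468.1, -211.0, 29.0, 29.9, 1.1, array([352.18233083, 228.17669173]))
tray (478.3, -315.5, 20.5, 58.0, 23.3, array([392.11529126, 224.94902913]))
tray (535.8, -203.3, 20.7, 59.1, 13.3, array([349.43376068, 201.80876068]))
tray (539.6, -299.1, 39.9, 53.5, 5.4, array([385.65648148, 201.35648148]))
bin (444.7, 122.9, 21.0, 58.6, -3.5, array([221.60869565, 234.60869565]))
bin (490.6, 121.4, 67.1, 75.7, -3.6, array([221.3973064 , 216.02483165]))
[[203 176]
 [251 180]
 [247 239]
 [198 234]]
```

```bash
cat > g.py <<'E'
from h import *
from scipy.spatial.transform import Rotation as Ro
def goal(yaw,sgn=1):  # tool x down, z along +-carton y at yaw(deg)
    a=np.radians(yaw); z=sgn*np.array([-np.sin(a),np.cos(a),0]); x=np.array([0,0,-1.]); y=np.cross(z,x); return np.c_[x,y,z]
def delta(pos,yaw,sgn=None):
    o=get_obs(); R=Ro.from_rotvec(o['tcp_rot']).as_matrix()
    if sgn is None: sgn=np.sign(R[:,2]@goal(yaw)[:,2])
    G=goal(yaw,sgn); d=R.T@(np.array(pos)-o['position']); rv=Ro.from_matrix(R.T@G).as_rotvec()
    print('t',round(float(o['clock']),2),'sgn',sgn,'pos',np.round(o['position'],4),'yawz',round(float(np.degrees(np.arctan2(-R[0,2],R[1,2]))),2),'xdir',np.round(R[:,0],4),'w',round(float(o['width']),4),'F',np.round(o['contact_force'],1))
    print('units50 (tool frame, current):',np.round(d/.05,2),'goalframe:',np.round(G.T@(np.array(pos)-o['position'])/.05,2),'rot',np.round(rv,3), 'q',np.round(o['joints'],2))
E
python3 - <<'E'
from g import *
delta([.536,-.203,.30],13.3)
E
```

```text
t 0.15 sgn -1.0 pos [ 0.168  -0.4971  0.3035] yawz -161.33 xdir [-2.e-04  9.e-04 -1.e+00] w 0.0855 F [ 0.4 -0.7 -0.7]
units50 (tool frame, current): [ 0.07  8.86 -3.22] goalframe: [ 0.07  8.52 -4.03] rot [ 0.094 -0.001 -0.   ] q [-1.38  0.29 -0.15  1.13  0.    1.43]
```

Call:
servo_tool(
  delta_pos=[
    [0,0.85,-0.4],
    [0,0.85,-0.4],
    [0,0.85,-0.4],
    [0,0.85,-0.4],
    [0,0.85,-0.4],
  ],
  rot=[
    [0.094,0,0],
    [0,0,0],
    [0,0,0],
    [0,0,0],
    [0,0,0],
  ],
  hand=0,
  squeeze=60,
)

```text
clock: 0.78
position: [0.35, -0.3468, 0.3038]
tcp_rot: [1.037, 1.31, -1.037]
contact_force: [0.3, -0.8, 0.6]
width: 0.0854
```

Call:
servo_tool(
  delta_pos=[
    [0,0.85,-0.4],
    [0,0.85,-0.4],
    [0,0.85,-0.4],
    [0,0.85,-0.4],
    [0,0,0],
  ],
  rot=[
    [0,0,0],
    [0,0,0],
    [0,0,0],
    [0,0,0],
    [0,0,0],
  ],
)

```text
clock: 1.4
position: [0.4978, -0.2289, 0.3034]
tcp_rot: [1.034, 1.312, -1.034]
contact_force: [-0.6, -0.2, -0.8]
width: 0.0857
```

Run:
```python
from g import *
delta([.536,-.203,.30],13.3)
im,p=snap('wrist','w1.png')
for X in ([.536,-.203,.114],[.478,-.315,.114]): print(proj(p,X))
```

```text
t 1.4 sgn -1.0 pos [ 0.4978 -0.2289  0.3034] yawz -166.51 xdir [-0.e+00  7.e-04 -1.e+00] w 0.0857 F [-0.6 -0.2 -0.8]
units50 (tool frame, current): [ 0.07  0.86 -0.33] goalframe: [ 0.07  0.86 -0.33] rot [ 0.003 -0.001 -0.   ] q [-0.56  0.33 -0.09  1.14  0.    2.34]
[263.77811591 151.72724592]
[368.46721166 242.25398921]
```

View pics/w1.png

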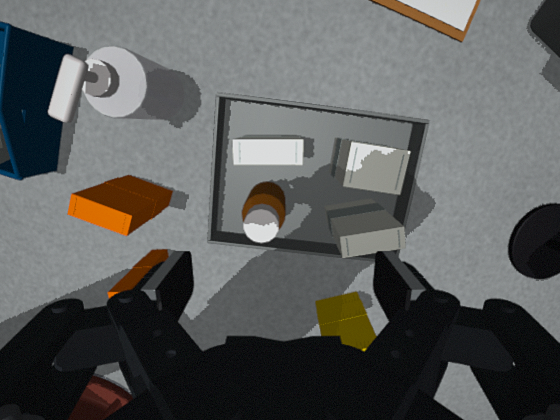

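Run:
```python
from m import *
im=cv2.imread('pics/w1.png')[:,:,::-1]; p=camera_params('wrist')
for t in(150,180):
  for r in rects(im,p,(225,130,312,172),.114,t,100): print(r)
for r in rects(im,p,(325,205,420,262),.114,135,100): print(r)
from g import *
delta([.536,-.204,.138],13.3)
```

```text
(535.2, -207.0, 22.0, 60.6, 13.3, array([267.80039526, 152.10803689]))
(535.4, -207.1, 21.3, 59.7, 13.3, array([267.89056225, 151.92202142]))
(475.4, -328.6, 35.8, 75.4, 16.7, array([390.22969838, 242.81999227]))
t 1.45 sgn -1.0 pos [ 0.4967 -0.2299  0.3034] yawz -166.57 xdir [-7.e-04  4.e-04 -1.e+00] w 0.0857 F [-1.1 -0.9 -0.7]
units50 (tool frame, current): [ 3.31  0.89 -0.32] goalframe: [ 3.31  0.88 -0.32] rot [ 0.002 -0.001  0.001] q [-0.57  0.33 -0.09  1.14 -0.    2.34]
```

Call:
servo_tool(
  delta_pos=[
    [0,0.87,-0.29],
    [0.5,0,0],
    [0.9,0,0],
    [0.9,0,0],
    [0,0,0],
  ],
  rot=[
    [0,0,0],
    [0,0,0],
    [0,0,0],
    [0,0,0],
    [0,0,0],
  ],
)

```text
clock: 2.08
position: [0.5324, -0.2066, 0.1863]
tcp_rot: [1.038, 1.316, -1.04]
contact_force: [0.1, -0.4, 0.8]
width: 0.0853
```

Run:
```python
from g import *
delta([.5357,-.2055,.140],13.3)
im,p=snap('wrist','w2.png')
```

```text
t 2.08 sgn -1.0 pos [ 0.5324 -0.2066  0.1863] yawz -166.79 xdir [-0.0059  0.003  -1.    ] w 0.0853 F [ 0.1 -0.4  0.8]
units50 (tool frame, current): [ 0.92  0.07 -0.  ] goalframe: [ 0.93  0.07 -0.01] rot [-0.002 -0.004  0.005] q [-0.5   0.47 -0.21  0.9  -0.    2.41]
```

View pics/w2.png

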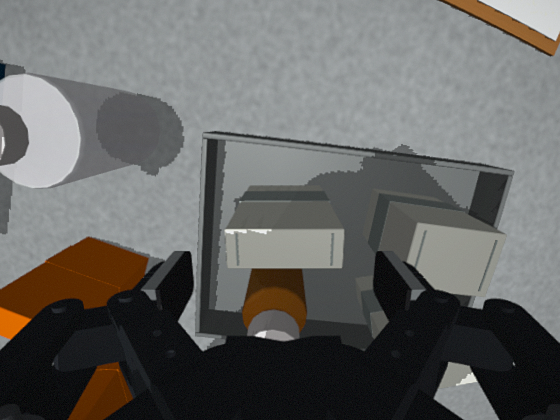

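Call:
servo_tool(
  delta_pos=[
    [0.5,0.04,0],
    [0.4,0,0],
    [0,0,0],
  ],
  rot=[
    [0,-0.002,0.003],
    [0,0,0],
    [0,0,0],
  ],
)

```text
clock: 2.5
position: [0.5371, -0.207, 0.145]
tcp_rot: [1.037, 1.306, -1.036]
contact_force: [0.3, 0.3, -0.1]
width: 0.0855
```

Call:
servo_tool(
  delta_pos=[
    [0,0,0],
    [0,0,0],
    [0,0,0],
    [0,0,0],
  ],
  rot=[
    [0,0,0],
    [0,0,0],
    [0,0,0],
    [0,0,0],
  ],
  hand=1,
  squeeze=60,
)

```text
clock: 3.0
position: [0.538, -0.207, 0.1458]
tcp_rot: [1.037, 1.303, -1.035]
contact_force: [-0.3, 0.6, 6.5]
width: 0.0596
```

Run:
```python
from g import *
delta([.5357,-.2055,.35],13.3)
im,p=snap('wrist','w3.png')
```

```text
t 3.0 sgn -1.0 pos [ 0.538  -0.207   0.1458] yawz -166.72 xdir [ 0.0059 -0.0027 -1.    ] w 0.0596 F [-0.3  0.6  6.5]
units50 (tool frame, current): [-4.08 -0.02 -0.02] goalframe: [-4.08 -0.04 -0.04] rot [-0.     0.004 -0.005] q [-0.49  0.51 -0.25  0.8   0.    2.42]
```

View pics/w3.png

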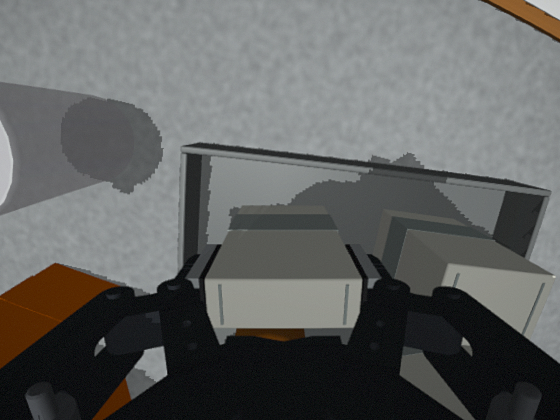

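Call:
servo_tool(
  delta_pos=[
    [-0.4,0,0],
    [-0.8,0,0],
    [-0.9,0,0],
    [-0.9,0,0],
    [-0.8,0,0],
  ],
  rot=[
    [0,0,0],
    [0,0,0],
    [0,0,0],
    [0,0,0],
    [0.1,0,0],
  ],
)

```text
clock: 3.68
position: [0.5364, -0.2063, 0.3369]
tcp_rot: [1.113, 1.262, -1.11]
contact_force: [0.7, 0.5, -1.0]
width: 0.0594
```

Call:
servo_tool(
  delta_pos=[
    [-0.2,0,0],
    [0,0,0],
    [0,0,0],
  ],
  rot=[
    [0.1,0,0],
    [0.097,0,0],
    [0,0,0],
  ],
)

```text
clock: 4.05
position: [0.5364, -0.2062, 0.3449]
tcp_rot: [1.257, 1.173, -1.254]
contact_force: [-0.3, 0.3, -1.4]
width: 0.0594
```

Run:
```python
from g import *
delta([.569,.1145,.35],-3.7)
im,p=snap('wrist','w4.png'); im,p=snap('scene','s4.png')
```

```text
t 4.05 sgn -1.0 pos [ 0.5364 -0.2062  0.3449] yawz 176.3 xdir [ 0.0046 -0.0019 -1.    ] w 0.0594 F [-0.3  0.3 -1.4]
units50 (tool frame, current): [-0.11  0.24 -6.44] goalframe: [-0.1   0.24 -6.44] rot [ 0.     0.002 -0.005] q [-0.49  0.37  0.06  1.26  0.    2.71]
```

View pics/w4.png

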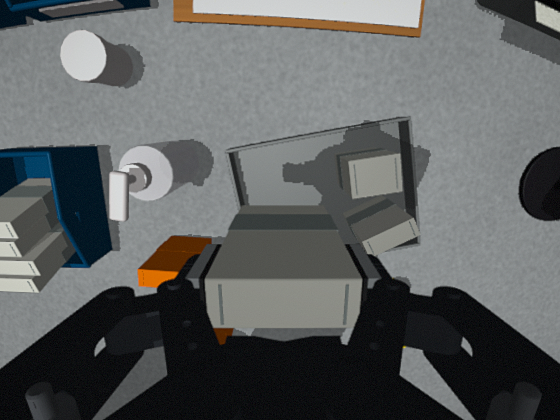

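View pics/s4.png

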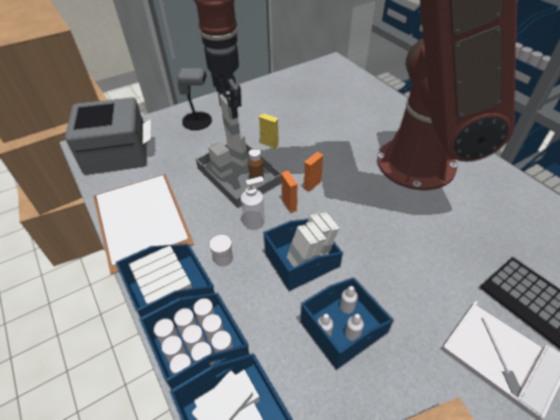

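Call:
servo_tool(
  delta_pos=[
    [0,0,-0.6],
    [0,0,-0.9],
    [0,0,-0.9],
    [0,0,-0.9],
    [0,0,-0.5],
  ],
  rot=[
    [0,0,0],
    [0,0,0],
    [0,0,0],
    [0,0,0],
    [0,0,0],
  ],
)

```text
clock: 4.78
position: [0.5486, -0.0145, 0.3438]
tcp_rot: [1.255, 1.176, -1.252]
contact_force: [0.3, -0.5, -0.6]
width: 0.0593
```

Call:
servo_tool(
  delta_pos=[
    [0,0,0],
    [0,0,0],
  ],
  rot=[
    [0,0,0],
    [0,0,0],
  ],
)

```text
clock: 5.03
position: [0.5487, -0.0171, 0.3437]
tcp_rot: [1.257, 1.175, -1.255]
contact_force: [0.2, -1.1, -0.7]
width: 0.0591
```

Run:
```python
from g import *
delta([.569,.1145,.35],-3.7)
im,p=snap('wrist','w5.png'); np.save('w5p.npy',p,allow_pickle=True)
im=cv2.imread('pics/w5.png'); cv2.imwrite('pics/w5z.png',cv2.resize(im[90:330,0:280],None,fx=2.5,fy=2.5,interpolation=cv2.INTER_CUBIC))
```

```text
t 5.03 sgn -1.0 pos [ 0.5487 -0.0171  0.3437] yawz 176.31 xdir [ 0.0032 -0.0016 -1.    ] w 0.0591 F [ 0.2 -1.1 -0.7]
units50 (tool frame, current): [-0.13  0.24 -2.65] goalframe: [-0.13  0.23 -2.65] rot [ 0.     0.001 -0.003] q [-0.16  0.32 -0.01  1.24 -0.    3.04]
```

View pics/w5.png

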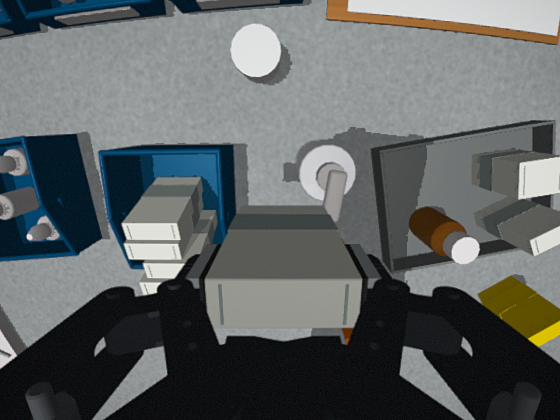

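View pics/w5z.png

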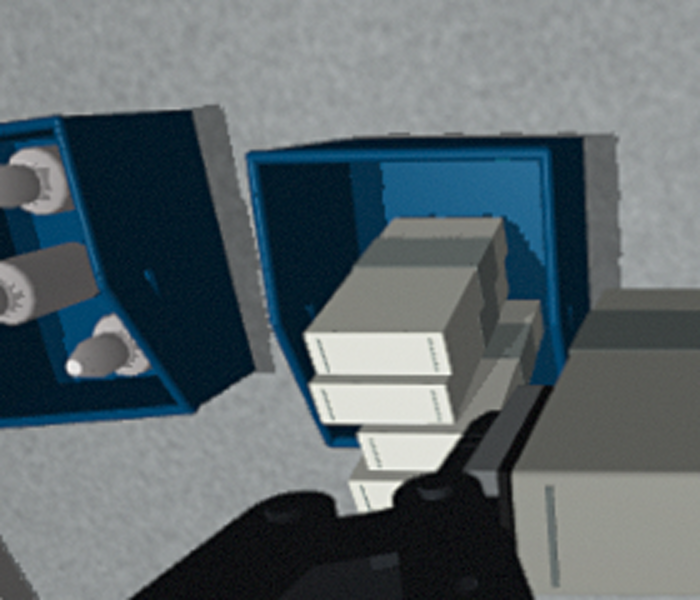

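Run:
```python
from h import *
p=np.load('w5p.npy',allow_pickle=True).item()
f=lambda a,b:(a/2.5-.3,90+b/2.5-.3)
for n,a,b,z in [('RLout',247,153,.09),('RRout',552,149,.09),('RLin',259,160,.09),('RRin',544,158,.09),('FLout60',328,446,.06),('foot L',388,219,.010),('foot R',505,218,.010),('ridge R mid',551,250,.09),('floorRearEdge',383,212,.004)]:
    print(n,np.round(onz(p,*f(a,b),z)*1000,1))
t=camera_params('top')
for n,u,v,z in [('RLout',202.6,175.8,.09),('RRout',251.7,179.7,.09)]: print('top',n,np.round(onz(t,u,v,z)*1000,1))
# top rear face of cartons via zoom of topz: scale3.3 offset (185,165)
g=lambda a,b:(185+a/3.3-.35,165+b/3.3-.35)
for n,a,b,z in [('RLout',57,36,.09),('RRout',220,46,.09),('FL',43,234,.06),('FR',208,246,.06)]: print('top',n,np.round(onz(t,*g(a,b),z)*1000,1))
```

```text
RLout [602.4 179.3  90. ]
RRout [594.2  45.9  90. ]
RLin [599.  174.5  90. ]
RRin [590.7  49.7  90. ]
FLout60 [449.1 187.6  60. ]
foot L [558.3 156.5  10. ]
foot R [554.4  92.1  10. ]
ridge R mid [550.7  51.3  90. ]
floorRearEdge [561.6 161.3   4. ]
top RLout [600.6 179.1  90. ]
top RRout [592.7  49.   90. ]
top RLout [601.2 180.9  90. ]
top RRout [595.7  50.1  90. ]
top FL [444.6 189.8  60. ]
top FR [437.9  56.6  60. ]
```

Call:
servo_tool(
  delta_pos=[
    [0,0,0],
    [0,0,0],
    [0,0,0],
    [0,0,0],
    [0,0,0],
  ],
  rot=[
    [-0.1,0,0],
    [-0.185,0,0],
    [-0.185,0,0],
    [-0.185,0,0],
    [-0.185,0,0],
  ],
)

```text
clock: 5.7
position: [0.5487, -0.0178, 0.3436]
tcp_rot: [0.618, 1.477, -0.618]
contact_force: [-0.5, -0.1, 0.0]
width: 0.0592
```

Call:
servo_tool(
  delta_pos=[
    [0,0,0],
    [0,0,0],
    [0,0,0],
    [0,0,0],
    [0,0,0],
  ],
  rot=[
    [-0.185,0,0],
    [-0.185,0,0],
    [-0.185,0,0],
    [-0.185,0,0],
    [-0.185,0,0],
  ],
)

```text
clock: 6.32
position: [0.5488, -0.0179, 0.3437]
tcp_rot: [-0.106, 1.565, 0.104]
contact_force: [-0.0, -1.4, -2.1]
width: 0.0592
```

Call:
servo_tool(
  delta_pos=[
    [0,0,0],
    [0,0,0],
    [0,0,0],
    [0,0,0],
    [0,0,0],
  ],
  rot=[
    [-0.185,0,0],
    [-0.185,0,0],
    [-0.185,0,0],
    [-0.185,0,0],
    [-0.185,0,0],
  ],
)

```text
clock: 6.95
position: [0.5488, -0.0179, 0.3436]
tcp_rot: [-0.827, 1.407, 0.822]
contact_force: [-0.1, 0.5, -1.8]
width: 0.0591
```

Call:
servo_tool(
  delta_pos=[
    [0,0,0],
    [0,0,0],
    [0,0,0],
    [0,0,0],
  ],
  rot=[
    [-0.185,0,0],
    [-0.185,0,0],
    [-0.082,0,0],
    [0,0,0],
  ],
)

```text
clock: 7.45
position: [0.5488, -0.0176, 0.3437]
tcp_rot: [-1.163, 1.238, 1.157]
contact_force: [0.3, 0.3, -1.1]
width: 0.0595
```

Run:
```python
from g import *
delta([.572,.1182,.345],-3.5,1)
im,p=snap('wrist','w6.png'); im,p=snap('scene','s6.png')
```

```text
t 7.45 sgn 1 pos [ 0.5488 -0.0176  0.3437] yawz -3.82 xdir [ 0.0033 -0.0014 -1.    ] w 0.0595 F [ 0.3  0.3 -1.1]
units50 (tool frame, current): [-0.03 -0.28  2.74] goalframe: [-0.03 -0.3   2.74] rot [-0.006 -0.001  0.003] q [-0.16  0.32 -0.01  1.24 -0.   -0.1 ]
```

View pics/w6.png

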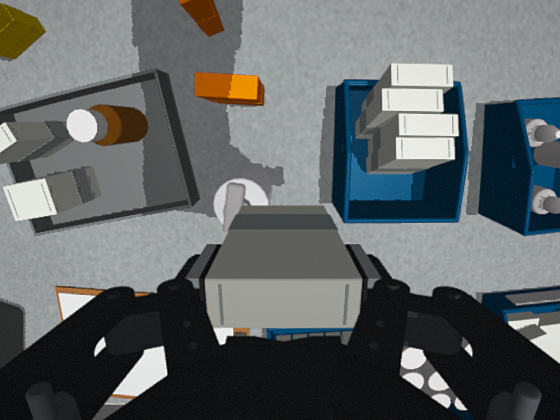

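View pics/s6.png

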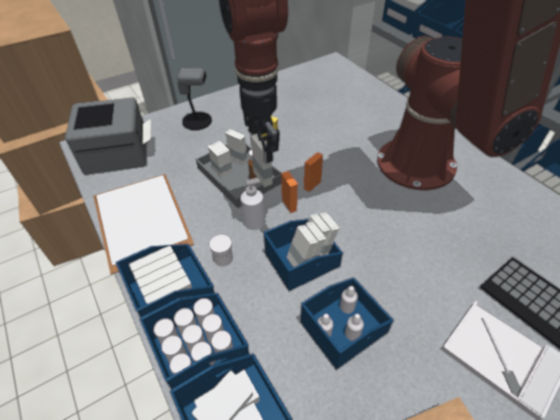

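Run:
```python
from g import *
p=camera_params('wrist'); o=get_obs(); T=o['position']
im=cv2.imread('pics/w6.png')
for n,u,v in [('a',209,279),('b',360,279),('c',206,327),('d',361,327)]:
    X=onz(p,u,v,T[2]-.0318); print(n,np.round((X-T)*1000,1))
cv2.imwrite('pics/w6z.png',cv2.resize(im[50:240,300:500],None,fx=3.1,fy=3.1,interpolation=cv2.INTER_CUBIC))
cv2.imwrite('pics/w6y.png',cv2.resize(im[190:340,180:390],None,fx=3.1,fy=3.1,interpolation=cv2.INTER_CUBIC))
np.save('w6p.npy',p,allow_pickle=True)
```

```text
a [-10.7 -27.5 -31.8]
b [ -6.8  29.7 -31.8]
c [ 10.7 -31.8 -31.8]
d [ 14.9  30.3 -31.8]
```

View pics/w6z.png

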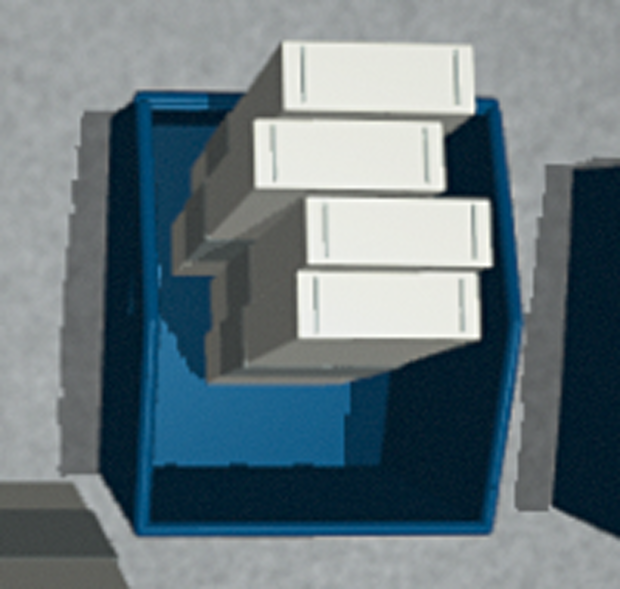

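View pics/w6y.png

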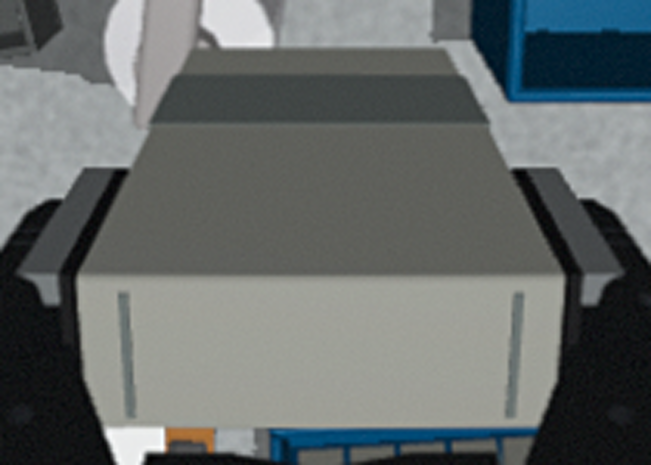

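Run:
```python
from g import *
p=np.load('w6p.npy',allow_pickle=True).item(); T=np.array([.5488,-.0176,.3437])
for u,v in [(180+190/3.1,190+47/3.1),(180+445/3.1,190+47/3.1)]:
    print('bottom front',np.round((onz(p,u,v,T[2]-.1418)-T)*1000,1))
f=lambda a,b:(300+a/3.1-.35,50+b/3.1-.35)
P={}
for n,a,b,z in [('RR',136,535,.09),('RL',494,532,.09),('FR',135,93,.06),('FL',497,98,.06),('foot',208,383,.010),('foot2',350,382,.010),('foot1 front left?',0,0,0)]:
    print(n,np.round(onz(p,*f(a,b),z)*1000,1))
```

```text
bottom front [ -10.1  -29.6 -141.8]
bottom front [  -6.    30.1 -141.8]
RR [595.6  47.7  90. ]
RL [603.8 181.5  90. ]
FR [440.7  56.1  60. ]
FL [448.7 188.3  60. ]
foot [555.7  95.1  10. ]
foot2 [559.2 157.9  10. ]
foot1 front left? [394.1  13.8   0. ]
```

Run:
```python
from g import *
delta([.5738,.1184,.30],-3.4,1)
```

```text
t 7.55 sgn 1 pos [ 0.5488 -0.0173  0.3437] yawz -3.87 xdir [ 0.0033 -0.0013 -1.    ] w 0.0595 F [-0.2 -0.1 -0.7]
units50 (tool frame, current): [ 0.87 -0.31  2.74] goalframe: [ 0.87 -0.34  2.74] rot [-0.008 -0.001  0.003] q [-0.16  0.32 -0.01  1.24 -0.   -0.1 ]
```

Call:
servo_tool(
  delta_pos=[
    [0,-0.1,0.6],
    [0,-0.12,0.9],
    [0,-0.12,0.8],
    [0,0,0.44],
    [0,0,0],
  ],
  rot=[
    [-0.008,-0.001,0.005],
    [0,0,0],
    [0,0,0],
    [0,0,0],
    [0,0,0],
  ],
)

```text
clock: 8.18
position: [0.5737, 0.1203, 0.3434]
tcp_rot: [-1.167, 1.236, 1.169]
contact_force: [-0.2, -0.2, -0.9]
width: 0.0595
```

Run:
```python
from g import *
delta([.5738,.1184,.30],-3.4,1)
im,p=snap('wrist','w7.png'); im,p=snap('top','t7.png'); im,p=snap('scene','s7.png')
```

```text
t 8.18 sgn 1 pos [0.5737 0.1203 0.3434] yawz -3.22 xdir [-1.8e-03  1.0e-04 -1.0e+00] w 0.0595 F [-0.2 -0.2 -0.9]
units50 (tool frame, current): [ 0.87 -0.   -0.04] goalframe: [ 0.87 -0.   -0.04] rot [ 0.003  0.    -0.002] q [0.08 0.39 0.1  1.28 0.   0.14]
```

View pics/w7.png

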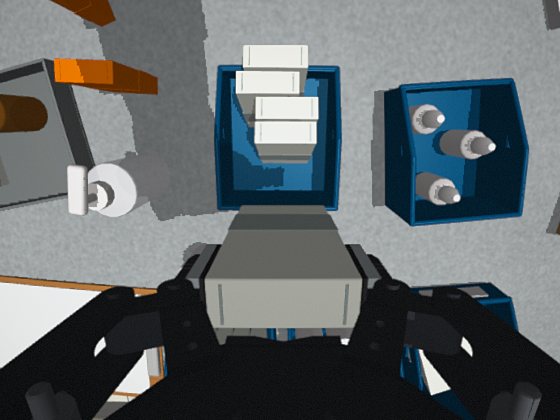

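View pics/t7.png

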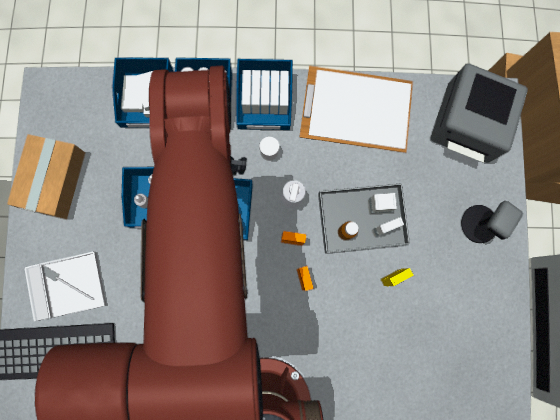

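View pics/s7.png

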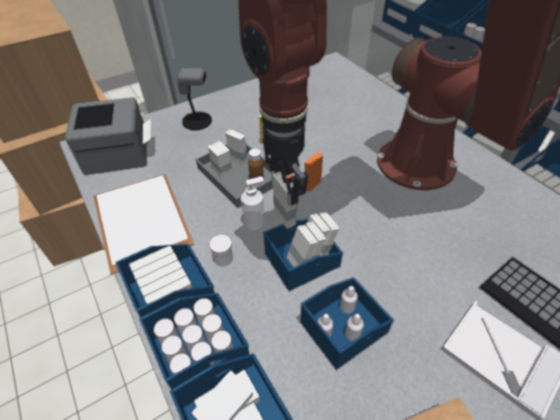

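Call:
servo_tool(
  delta_pos=[
    [0.6,0,-0.02],
    [0.8,0,-0.02],
    [0.5,0,0],
    [0,0,0],
    [0,0,0],
  ],
  rot=[
    [0.003,0,-0.002],
    [0,0,0],
    [0,0,0],
    [0,0,0],
    [0,0,0],
  ],
)

```text
clock: 8.95
position: [0.5742, 0.1166, 0.2499]
tcp_rot: [-1.165, 1.236, 1.163]
contact_force: [1.0, 0.3, -1.3]
width: 0.0594
```

Run:
```python
from g import *
delta([.5738,.1184,.20],-3.4,1)
im,p=snap('wrist','w8.png')
cv2.imwrite('pics/w8z.png',cv2.resize(im[40:240,180:380,::-1],None,fx=3,fy=3,interpolation=cv2.INTER_CUBIC))
```

```text
t 8.95 sgn 1 pos [0.5742 0.1166 0.2499] yawz -3.48 xdir [ 0.0019 -0.     -1.    ] w 0.0594 F [ 1.   0.3 -1.3]
units50 (tool frame, current): [1.   0.01 0.04] goalframe: [1.   0.01 0.04] rot [-0.001  0.     0.002] q [ 0.08  0.44 -0.08  1.05 -0.    0.14]
```

View pics/w8z.png

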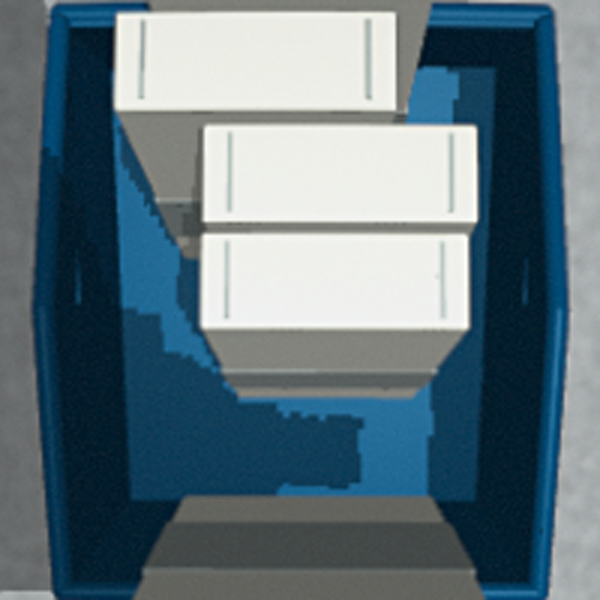

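Run:
```python
from g import *
p=camera_params('wrist'); f=lambda a,b:(180+a/3-.35,40+b/3-.35)
for n,a,b,z in [('carton L',187,495,.108),('R',435,495,.108),('footL',238,397,.01),('footR',428,397,.01),('floor rearL',130,502,.004),('floor rearR',475,500,.004),('rim rearL out',55,598,.09),('rim rearR',548,596,.09),('old4 top rear L',200,328,.109),('R',470,328,.109)]:
    print(n,np.round(onz(p,*f(a,b),z)*1000,1))
```

```text
carton L [564.2  87.4 108. ]
R [567.9 147.6 108. ]
footL [555.9  93.   10. ]
footR [559.9 158.3  10. ]
floor rearL [592.6  50.3   4. ]
floor rearR [599.4 175.1   4. ]
rim rearL out [595.7  45.7  90. ]
rim rearR [603.3 180.   90. ]
old4 top rear L [524.4  94.3 109. ]
R [528.1 156.6 109. ]
```

Call:
servo_tool(
  delta_pos=[
    [0.5,0,0.02],
    [0.6,0,0.02],
    [0.5,0,0],
    [0.2,0,0],
    [0.1,0,0],
  ],
  rot=[
    [0,0,0.002],
    [0,0,0],
    [0,0,0],
    [0,0,0],
    [0,0,0],
  ],
)

```text
clock: 9.62
position: [0.5742, 0.1191, 0.1543]
tcp_rot: [-1.165, 1.237, 1.165]
contact_force: [-0.1, 0.9, -0.6]
width: 0.0594
```

Run:
```python
from g import *
delta([.5738,.1184,.1468],-3.4,1)
im,p=snap('wrist','w9.png')
```

```text
t 9.62 sgn 1 pos [0.5742 0.1191 0.1543] yawz -3.43 xdir [-4.e-04  1.e-04 -1.e+00] w 0.0594 F [-0.1  0.9 -0.6]
units50 (tool frame, current): [ 0.15  0.01 -0.02] goalframe: [ 0.15  0.01 -0.02] rot [-0.001  0.    -0.   ] q [ 0.08  0.53 -0.21  0.84  0.    0.14]
```

View pics/w9.png

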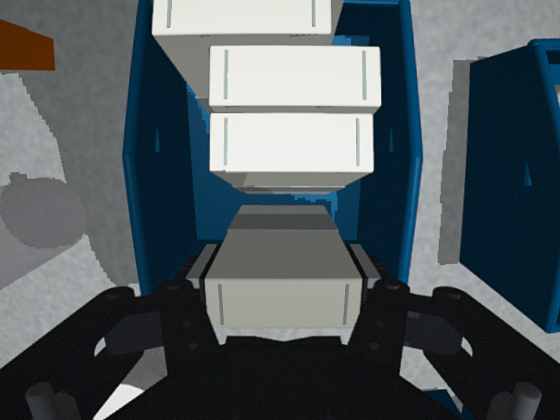

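Call:
servo_tool(
  delta_pos=[
    [0.1,0,0],
    [0.04,0,0],
    [0,0,0],
  ],
  rot=[
    [0,0,0],
    [0,0,0],
    [0,0,0],
  ],
)

```text
clock: 10.05
position: [0.5737, 0.1191, 0.1468]
tcp_rot: [-1.164, 1.238, 1.166]
contact_force: [0.0, 1.0, -1.5]
width: 0.0594
```

Call:
servo_tool(
  delta_pos=[
    [0,0.03,0],
    [0,0.05,0],
    [0,0.05,0],
    [0,0.03,0],
    [0,0,0],
  ],
  rot=[
    [0,0,0],
    [0,0,0],
    [0,0,0],
    [0,0,0],
    [0,0,0],
  ],
)

```text
clock: 10.68
position: [0.5657, 0.1197, 0.1468]
tcp_rot: [-1.164, 1.238, 1.166]
contact_force: [0.5, -0.7, -1.0]
width: 0.0596
```

Call:
servo_tool(
  delta_pos=[
    [0,0.03,0],
    [0,0.04,0],
    [0,0.03,0],
    [0,0,0],
  ],
  rot=[
    [0,0,0],
    [0,0,0],
    [0,0,0],
    [0,0,0],
  ],
)

```text
clock: 11.18
position: [0.5604, 0.1199, 0.1467]
tcp_rot: [-1.164, 1.238, 1.166]
contact_force: [-0.5, 0.0, -1.2]
width: 0.0592
```

Run:
```python
from g import *
delta([.5738,.1184,.1468],-3.4,1)
im,p=snap('wrist','w10.png')
```

```text
t 11.18 sgn 1 pos [0.5604 0.1199 0.1467] yawz -3.43 xdir [-0.0019  0.     -1.    ] w 0.0592 F [-0.5  0.  -1.2]
units50 (tool frame, current): [-0.   -0.27 -0.01] goalframe: [-0.   -0.27 -0.01] rot [-0.    -0.    -0.002] q [ 0.08  0.51 -0.25  0.81  0.    0.14]
```

View pics/w10.png

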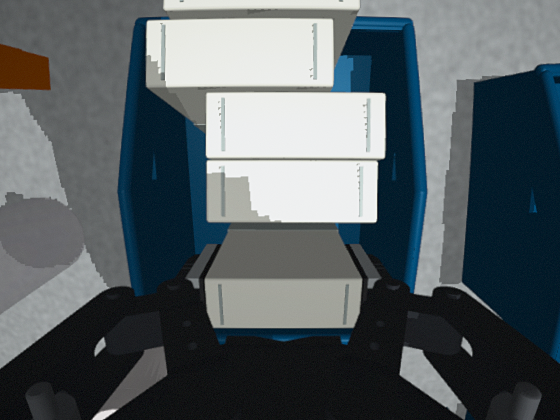

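Call:
servo_tool(
  delta_pos=[
    [0,0.03,0],
    [0,0.04,0],
    [0,0.04,0],
    [0,0,0],
  ],
  rot=[
    [0,0,0],
    [0,0,0],
    [0,0,0],
    [0,0,0],
  ],
)

```text
clock: 11.72
position: [0.5548, 0.1203, 0.1467]
tcp_rot: [-1.164, 1.238, 1.167]
contact_force: [1.0, 0.1, -1.4]
width: 0.0594
```

Run:
```python
from g import *
delta([.549,.1195,.1468],-3.4,1)
im,p=snap('wrist','w11.png')
```

```text
t 11.72 sgn 1 pos [0.5548 0.1203 0.1467] yawz -3.42 xdir [-0.0021  0.     -1.    ] w 0.0594 F [ 1.   0.1 -1.4]
units50 (tool frame, current): [-0.    0.12 -0.02] goalframe: [-0.    0.12 -0.02] rot [-0.    -0.    -0.002] q [ 0.08  0.5  -0.27  0.8   0.    0.14]
```

View pics/w11.png

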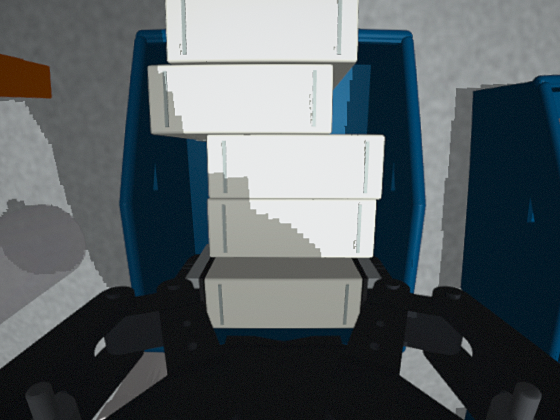

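Call:
servo_tool(
  delta_pos=[
    [0,0.03,0],
    [0,0.04,0],
    [0,0.04,0],
    [0,0,0],
    [0,0,0],
  ],
  rot=[
    [0,0,0],
    [0,0,0],
    [0,0,0],
    [0,0,0],
    [0,0,0],
  ],
)

```text
clock: 12.4
position: [0.5496, 0.1206, 0.1467]
tcp_rot: [-1.164, 1.238, 1.166]
contact_force: [0.1, -0.1, -0.8]
width: 0.0594
```

Run:
```python
from g import *
delta([.549,.1195,.1468],-3.4,1)
im,p=snap('wrist','w12.png')
im,p=snap('scene','s12.png')
im=cv2.imread('pics/s12.png')
cv2.imwrite('pics/s12z.png',cv2.resize(im[180:300,230:380],None,fx=4,fy=4,interpolation=cv2.INTER_CUBIC))
```

```text
t 12.4 sgn 1 pos [0.5496 0.1206 0.1467] yawz -3.43 xdir [-1.8e-03  1.0e-04 -1.0e+00] w 0.0594 F [ 0.1 -0.1 -0.8]
units50 (tool frame, current): [-0.    0.01 -0.02] goalframe: [-0.    0.01 -0.02] rot [-0.    -0.    -0.002] q [ 0.09  0.5  -0.28  0.79  0.    0.15]
```

View pics/w12.png

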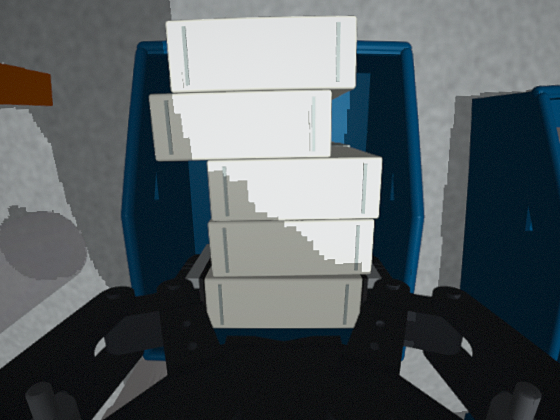

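View pics/s12z.png

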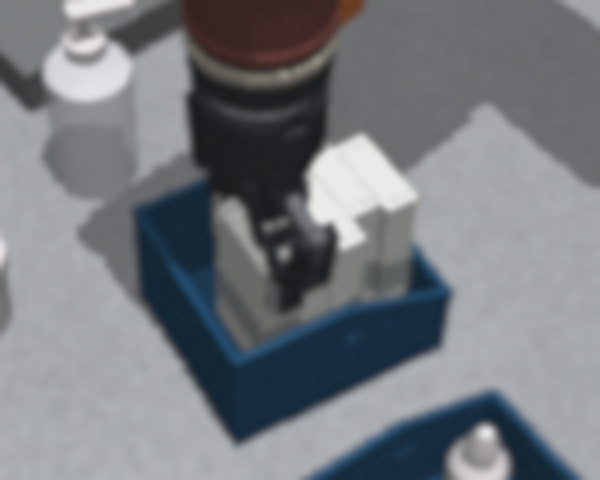

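Run:
```python
from g import *
p=camera_params('wrist')
C=np.array([.5217,.1185]);a=np.radians(-3.4);ex=np.array([np.cos(a),np.sin(a)])
for n,u,v in [('new rear',285,327),('new front',285,278),('o4 rear',290,275),('o4 front',290,222),('o3 rear',295,219),('o3 front',290,160),('o2 rear',240,159),('o2 front',240,94),('o1 rear',260,90),('o1 front',260,19)]:
    X=onz(p,u,v,.1145); print(n,round(float((X[:2]-C)@ex*1000),1))
for n,u,v,z in [('rearR',143,360,.09),('rearL',406,360,.09),('frontrim out',270,41,.06)]:
    X=onz(p,u,v,z); print(n,round(float((X[:2]-C)@ex*1000),1))
```

```text
new rear 40.3
new front 18.4
o4 rear 17.2
o4 front -3.9
o3 rear -5.0
o3 front -26.1
o2 rear -26.4
o2 front -47.5
o1 rear -48.8
o1 front -70.0
rearR 80.5
rearL 80.1
frontrim out -77.1
```

Call:
servo_tool(
  delta_pos=[
    [0.02,0,0],
    [0,0,0],
    [0,0,0],
  ],
  rot=[
    [0,0,0],
    [0,0,0],
    [0,0,0],
  ],
)

```text
clock: 12.88
position: [0.5498, 0.1206, 0.1459]
tcp_rot: [-1.164, 1.238, 1.166]
contact_force: [-0.7, -1.0, 3.5]
width: 0.0594
```

Call:
servo_tool(
  delta_pos=[
    [0,0,0],
    [0,0,0],
    [0,0,0],
  ],
  rot=[
    [0,0,0],
    [0,0,0],
    [0,0,0],
  ],
  hand=0.18,
)

```text
clock: 13.25
position: [0.5496, 0.1206, 0.1456]
tcp_rot: [-1.164, 1.238, 1.166]
contact_force: [0.5, 0.1, 0.0]
width: 0.0702
```

Run:
```python
from g import *
delta([.549,.1195,.1468],-3.4,1)
im,p=snap('wrist','w13.png')
```

```text
t 13.25 sgn 1 pos [0.5496 0.1206 0.1456] yawz -3.42 xdir [-0.0018  0.     -1.    ] w 0.0702 F [0.5 0.1 0. ]
units50 (tool frame, current): [-0.02  0.01 -0.02] goalframe: [-0.02  0.01 -0.02] rot [-0.    -0.    -0.002] q [ 0.09  0.5  -0.29  0.79  0.    0.15]
```

View pics/w13.png

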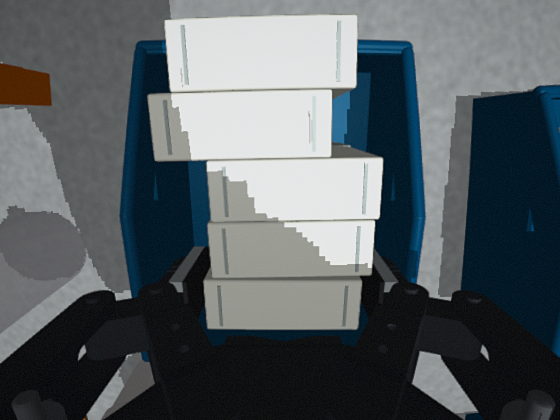

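Call:
servo_tool(
  delta_pos=[
    [-0.2,0,0],
    [-0.5,0,0],
    [-0.8,0,0],
    [-0.9,0,0],
    [-0.8,0,0],
  ],
  rot=[
    [0,0,0],
    [0,0,0],
    [0,0,0],
    [0,0,0],
    [0,0,0],
  ],
)

```text
clock: 13.92
position: [0.5499, 0.1206, 0.3082]
tcp_rot: [-1.165, 1.237, 1.165]
contact_force: [1.2, -0.2, -1.7]
width: 0.0701
```

Run:
```python
from g import *
delta([.478,-.317,.31],23.2,1)
im,p=snap('wrist','w14.png')
```

```text
t 13.93 sgn 1 pos [0.5499 0.1206 0.3082] yawz -3.43 xdir [-3.e-04  2.e-04 -1.e+00] w 0.0701 F [ 1.2 -0.2 -1.7]
units50 (tool frame, current): [-0.04  0.91 -8.82] goalframe: [-0.04  4.77 -7.48] rot [-0.465  0.    -0.   ] q [ 0.09  0.36 -0.04  1.17  0.    0.15]
```

View pics/w14.png

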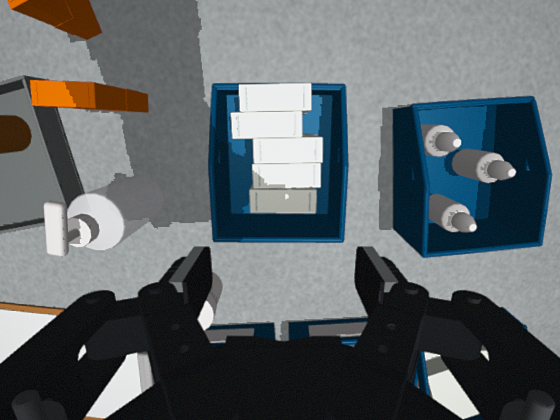

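Call:
servo_tool(
  delta_pos=[
    [0,0,-0.7],
    [0,0.2,-0.95],
    [0,0.2,-0.95],
    [0,0.2,-0.95],
    [0,0.2,-0.95],
  ],
  rot=[
    [0,0,0],
    [0,0,0],
    [0,0,0],
    [0,0,0],
    [0,0,0],
  ],
  hand=0,
)

```text
clock: 14.6
position: [0.496, -0.103, 0.3064]
tcp_rot: [-1.165, 1.238, 1.165]
contact_force: [0.3, -0.2, 0.3]
width: 0.0852
```

Call:
servo_tool(
  delta_pos=[
    [0,0.1,-0.95],
    [0,0,-0.95],
    [0,0,-0.95],
    [0,0,-0.8],
    [0,0,-0.6],
  ],
  rot=[
    [0,0,0],
    [0,0,0],
    [0,0,0],
    [0,0,0],
    [-0.185,0,0],
  ],
)

```text
clock: 15.22
position: [0.4785, -0.3152, 0.3062]
tcp_rot: [-1.302, 1.147, 1.303]
contact_force: [0.6, 0.5, -0.5]
width: 0.0853
```

Call:
servo_tool(
  delta_pos=[
    [0,0,0],
    [0,0,0],
    [0,0,0],
  ],
  rot=[
    [-0.185,0,0],
    [-0.095,0,0],
    [0,0,0],
  ],
)

```text
clock: 15.6
position: [0.4788, -0.3135, 0.3062]
tcp_rot: [-1.5, 0.991, 1.502]
contact_force: [-0.5, 0.5, 0.8]
width: 0.0853
```

Run:
```python
from g import *
from m import rects
delta([.478,-.317,.14],23.2,1)
im,p=snap('wrist','w15.png')
print(proj(p,[.478,-.317,.114]))
```

```text
t 15.6 sgn 1 pos [ 0.4788 -0.3135  0.3062] yawz 23.16 xdir [-1.3e-03 -2.0e-04 -1.0e+00] w 0.0853 F [-0.5  0.5  0.8]
units50 (tool frame, current): [ 3.32  0.04 -0.06] goalframe: [ 3.32  0.04 -0.06] rot [-0.001  0.    -0.001] q [-0.71  0.38 -0.02  1.17 -0.   -1.11]
[279.85734358 197.78371863]
```

View pics/w15.png

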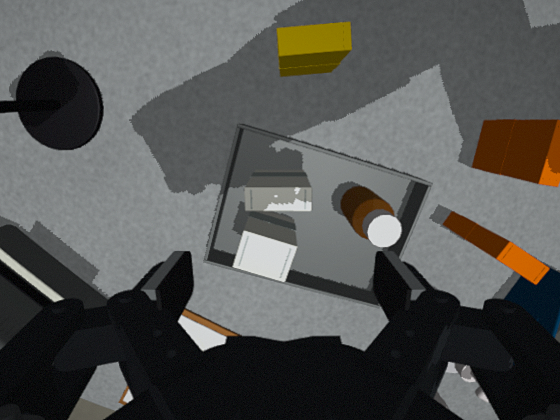

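Call:
servo_tool(
  delta_pos=[
    [0.5,0.01,-0.06],
    [0.9,0,0],
    [0.9,0,0],
    [0.6,0,0],
    [0.3,0,0],
  ],
  rot=[
    [0,0,0],
    [0,0,0],
    [0,0,0],
    [0,0,0],
    [0,0,0],
  ],
)

```text
clock: 16.27
position: [0.4789, -0.3158, 0.1445]
tcp_rot: [-1.497, 0.991, 1.503]
contact_force: [-0.3, -0.3, 0.4]
width: 0.0851
```

Call:
servo_tool(
  delta_pos=[
    [0,0,0],
    [0,0,0],
  ],
  rot=[
    [0,0,0],
    [0,0,0],
  ],
)

```text
clock: 16.52
position: [0.48, -0.3169, 0.1471]
tcp_rot: [-1.502, 0.991, 1.5]
contact_force: [-0.4, -0.4, -0.7]
width: 0.0855
```

Run:
```python
from g import *
delta([.4787,-.3165,.144],23.2,1)
im,p=snap('wrist','w16.png')
```

```text
t 16.52 sgn 1 pos [ 0.48   -0.3169  0.1471] yawz 23.2 xdir [-0.     -0.0013 -1.    ] w 0.0855 F [-0.4 -0.4 -0.7]
units50 (tool frame, current): [0.06 0.02 0.02] goalframe: [0.06 0.02 0.02] rot [-0.    -0.001 -0.001] q [-0.71  0.51 -0.25  0.8  -0.   -1.12]
```

View pics/w16.png

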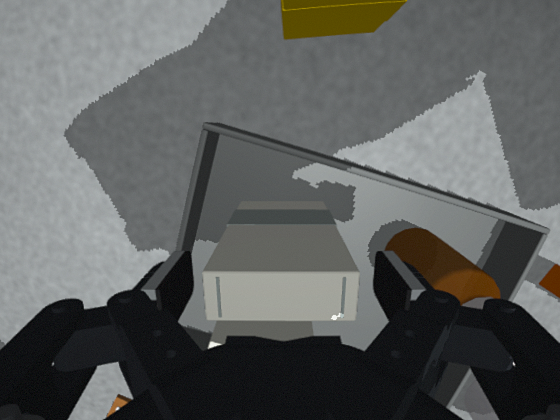

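Call:
servo_tool(
  delta_pos=[
    [0.03,0,0],
    [0,0,0],
  ],
  rot=[
    [0,0,0],
    [0,0,0],
  ],
)

```text
clock: 16.82
position: [0.4795, -0.3165, 0.1447]
tcp_rot: [-1.501, 0.99, 1.502]
contact_force: [-0.4, 0.6, 0.3]
width: 0.0854
```

Call:
servo_tool(
  delta_pos=[
    [0,0,0],
    [0,0,0],
    [0,0,0],
    [0,0,0],
  ],
  rot=[
    [0,0,0],
    [0,0,0],
    [0,0,0],
    [0,0,0],
  ],
  hand=1,
)

```text
clock: 17.32
position: [0.4795, -0.3165, 0.1446]
tcp_rot: [-1.5, 0.99, 1.502]
contact_force: [-0.3, 1.0, 5.4]
width: 0.0596
```

Call:
servo_tool(
  delta_pos=[
    [-0.3,0,0],
    [-0.8,0,0],
    [-0.9,0,0],
    [-0.9,0,0],
    [-0.8,0,0],
  ],
  rot=[
    [0,0,0],
    [0,0,0],
    [0,0,0],
    [0,0,0],
    [0.1,0,0],
  ],
)

```text
clock: 17.95
position: [0.4795, -0.3163, 0.3319]
tcp_rot: [-1.429, 1.051, 1.429]
contact_force: [0.5, -0.0, -1.3]
width: 0.0593
```

Call:
servo_tool(
  delta_pos=[
    [-0.35,0,0],
    [0,0,0],
    [0,0,0],
    [0,0,0],
  ],
  rot=[
    [0.185,0,0],
    [0.179,0,0],
    [0,0,0],
    [0,0,0],
  ],
)

```text
clock: 18.45
position: [0.4795, -0.3163, 0.3468]
tcp_rot: [-1.168, 1.236, 1.17]
contact_force: [-0.4, -0.3, -0.7]
width: 0.0593
```

Run:
```python
from g import *
delta([.56,0,.35],-3.4,1)
im,p=snap('wrist','w17.png')
```

```text
t 18.45 sgn 1 pos [ 0.4795 -0.3163  0.3468] yawz -3.14 xdir [-1.9e-03  3.0e-04 -1.0e+00] w 0.0593 F [-0.4 -0.3 -0.7]
units50 (tool frame, current): [-0.07 -1.26  6.4 ] goalframe: [-0.06 -1.23  6.41] rot [ 0.004  0.    -0.002] q [-0.71  0.37  0.07  1.28 -0.   -0.66]
```

View pics/w17.png

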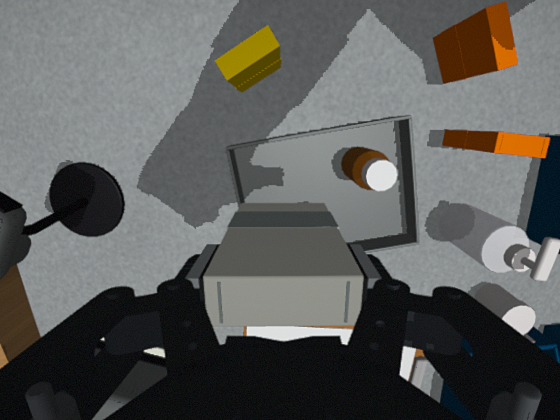

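Run:
```python
from g import *
delta([.5778,.1181,.345],-3.4,1)
p=camera_params('wrist'); o=get_obs(); T=o['position']
a=np.radians(-3.14);ex=np.array([np.cos(a),np.sin(a)])
for u,v,dz in [(285,275.5,.0306),(285,325,.0306),(281,203.5,.1406)]: print(np.round((onz(p,u,v,T[2]-dz)-T)[:2]@ex*1000,1))
```

```text
t 18.5 sgn 1 pos [ 0.4795 -0.3163  0.3467] yawz -3.18 xdir [-1.9e-03  4.0e-04 -1.0e+00] w 0.0596 F [ 0.1 -0.2 -1.4]
units50 (tool frame, current): [ 0.03 -1.48  8.78] goalframe: [ 0.03 -1.45  8.79] rot [ 0.004  0.    -0.002] q [-0.71  0.37  0.07  1.28 -0.   -0.65]
-11.2
10.5
-10.3
```

Call:
servo_tool(
  delta_pos=[
    [0,0,0.5],
    [0,-0.2,0.9],
    [0,-0.3,0.95],
    [0,-0.3,0.95],
    [0,-0.3,0.95],
  ],
  rot=[
    [0.004,0,0],
    [0,0,0],
    [0,0,0],
    [0,0,0],
    [0,0,0],
  ],
)

```text
clock: 19.12
position: [0.548, -0.1062, 0.3466]
tcp_rot: [-1.164, 1.238, 1.166]
contact_force: [0.7, 0.3, 0.0]
width: 0.0593
```

Call:
servo_tool(
  delta_pos=[
    [0,-0.2,0.95],
    [0,-0.15,0.95],
    [0,-0.06,0.95],
    [0,0,0.95],
    [0,0,0],
  ],
  rot=[
    [0,0,0],
    [0,0,0],
    [0,0,0],
    [0,0,0],
    [0,0,0],
  ],
)

```text
clock: 19.75
position: [0.5799, 0.0836, 0.3463]
tcp_rot: [-1.166, 1.237, 1.169]
contact_force: [-0.2, 0.2, -0.7]
width: 0.0595
```

Run:
```python
from g import *
delta([.5778,.1181,.345],-3.4,1)
```

```text
t 19.75 sgn 1 pos [0.5799 0.0836 0.3463] yawz -3.24 xdir [-2.3e-03  7.0e-04 -1.0e+00] w 0.0595 F [-0.2  0.2 -0.7]
units50 (tool frame, current): [0.03 0.08 0.69] goalframe: [0.03 0.08 0.69] rot [ 0.003  0.001 -0.002] q [0.02 0.39 0.11 1.29 0.   0.07]
```

Call:
servo_tool(
  delta_pos=[
    [0,0.06,0.5],
    [0.3,0.02,0.19],
    [0.7,0,0],
    [0.6,0,0],
    [0.3,0,0],
  ],
  rot=[
    [0.003,0,-0.002],
    [0,0,0],
    [0,0,0],
    [0,0,0],
    [0,0,0],
  ],
)

```text
clock: 20.38
position: [0.5774, 0.1144, 0.2492]
tcp_rot: [-1.16, 1.242, 1.162]
contact_force: [0.0, 0.3, -0.8]
width: 0.0594
```

Call:
servo_tool(
  delta_pos=[
    [0,0,0],
    [0,0,0],
  ],
  rot=[
    [0,0,0],
    [0,0,0],
  ],
)

```text
clock: 20.62
position: [0.579, 0.115, 0.2526]
tcp_rot: [-1.161, 1.238, 1.159]
contact_force: [-0.1, -0.4, -0.2]
width: 0.0593
```

Run:
```python
from g import *
delta([.5778,.1181,.20],-3.4,1)
im,p=snap('wrist','w18.png'); np.save('w18p.npy',p,allow_pickle=True)
cv2.imwrite('pics/w18z.png',cv2.resize(im[40:240,180:380,::-1],None,fx=3,fy=3,interpolation=cv2.INTER_CUBIC))
```

```text
t 20.62 sgn 1 pos [0.579  0.115  0.2526] yawz -3.78 xdir [ 0.0019 -0.     -1.    ] w 0.0593 F [-0.1 -0.4 -0.2]
units50 (tool frame, current): [1.05 0.03 0.06] goalframe: [1.05 0.03 0.06] rot [-0.007  0.     0.002] q [ 0.07  0.44 -0.06  1.06 -0.    0.14]
```

View pics/w18z.png

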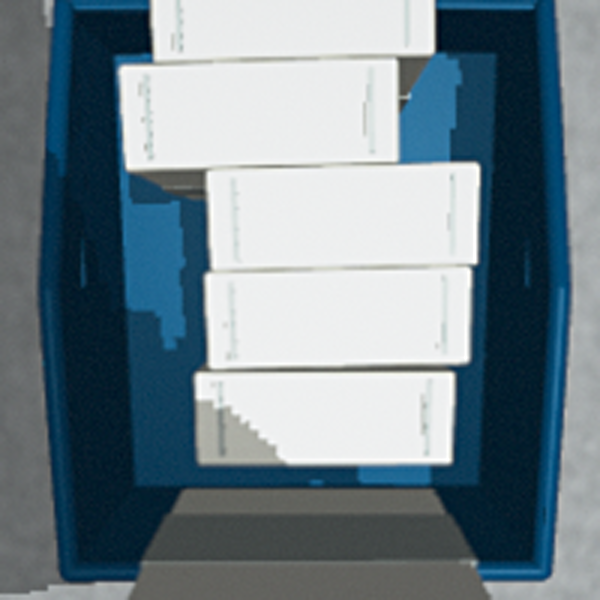

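Run:
```python
from g import *
p=np.load('w18p.npy',allow_pickle=True).item(); f=lambda a,b:(180+a/3-.35,40+b/3-.35)
C=np.array([.5217,.1185]);a=np.radians(-3.4);ex=np.array([np.cos(a),np.sin(a)]);ey=np.array([-ex[1],ex[0]])
for n,u,v,z in [('held front L',187,489,.112),('R',435,488,.112),('new1 rear L',197,467,.114),('R',452,465,.114),('floor rearL',135,487,.004),('floor rearR',478,486,.004),('rim out L',60,580,.09),('rim out R',550,578,.09),('front o1',0,0,0)]:
    X=onz(p,*f(u,v),z)[:2]-C; print(n,np.round([X@ex*1000,X@ey*1000],1))
```

```text
held front L [ 46.8 -29.7]
R [47. 30.]
new1 rear L [ 40.9 -26.8]
R [40.8 33.6]
floor rearL [ 74.  -63.9]
floor rearR [74.5 60.8]
rim out L [ 78.1 -68.8]
rim out R [78.4 65.5]
front o1 [ -90.6 -101.1]
```

Call:
servo_tool(
  delta_pos=[
    [0.4,0.01,0.03],
    [0.6,0,0],
    [0.5,0,0],
    [0.3,0,0],
    [0.1,0,0],
  ],
  rot=[
    [-0.007,0,0.002],
    [0,0,0],
    [0,0,0],
    [0,0,0],
    [0,0,0],
  ],
)

```text
clock: 21.3
position: [0.578, 0.1167, 0.1566]
tcp_rot: [-1.165, 1.238, 1.167]
contact_force: [-0.6, 0.5, -0.6]
width: 0.0593
```

Call:
servo_tool(
  delta_pos=[
    [0,0,0],
    [0,0,0],
  ],
  rot=[
    [0,0,0],
    [0,0,0],
  ],
)

```text
clock: 21.55
position: [0.5785, 0.1168, 0.1576]
tcp_rot: [-1.166, 1.236, 1.166]
contact_force: [0.0, -0.2, -0.5]
width: 0.0593
```

Run:
```python
from g import *
delta([.5778,.1181,.1446],-3.4,1)
im,p=snap('wrist','w19.png')
```

```text
t 21.55 sgn 1 pos [0.5785 0.1168 0.1576] yawz -3.37 xdir [-0.e+00  2.e-04 -1.e+00] w 0.0593 F [ 0.  -0.2 -0.5]
units50 (tool frame, current): [0.26 0.02 0.02] goalframe: [0.26 0.02 0.02] rot [ 0.001  0.    -0.   ] q [ 0.08  0.53 -0.19  0.85  0.    0.13]
```

View pics/w19.png

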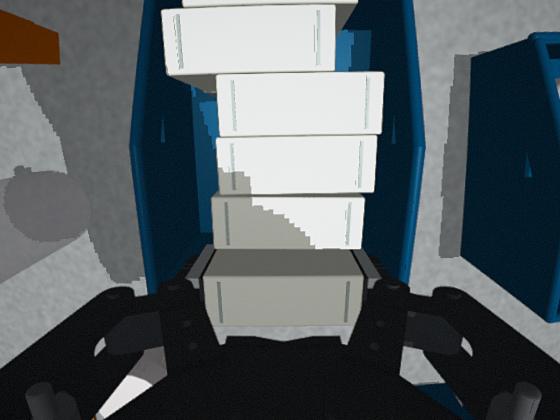

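Call:
servo_tool(
  delta_pos=[
    [0.12,0,0],
    [0.1,0,0],
    [0.02,0,0],
    [0,0,0],
  ],
  rot=[
    [0,0,0],
    [0,0,0],
    [0,0,0],
    [0,0,0],
  ],
)

```text
clock: 22.1
position: [0.5779, 0.1167, 0.1446]
tcp_rot: [-1.165, 1.238, 1.167]
contact_force: [-0.4, 0.5, 1.1]
width: 0.0595
```

Call:
servo_tool(
  delta_pos=[
    [0.02,0,0],
    [0,0,0],
  ],
  rot=[
    [0,0,0],
    [0,0,0],
  ],
)

```text
clock: 22.35
position: [0.5782, 0.1168, 0.1446]
tcp_rot: [-1.166, 1.237, 1.166]
contact_force: [-2.7, -0.6, 8.8]
width: 0.0595
```

Call:
servo_tool(
  delta_pos=[
    [-0.01,0,0],
    [0,0,0],
    [0,0,0],
  ],
  rot=[
    [0,0,0],
    [0,0,0],
    [0,0,0],
  ],
  hand=0.18,
)

```text
clock: 22.72
position: [0.5778, 0.1168, 0.144]
tcp_rot: [-1.165, 1.238, 1.167]
contact_force: [0.5, 0.3, -1.0]
width: 0.0701
```

Run:
```python
from g import *
delta([.5778,.1181,.1446],-3.4,1)
im,p=snap('wrist','w20.png')
```

```text
t 22.73 sgn 1 pos [0.5778 0.1168 0.144 ] yawz -3.37 xdir [-0.0018  0.     -1.    ] w 0.0701 F [ 0.5  0.3 -1. ]
units50 (tool frame, current): [-0.01  0.    0.03] goalframe: [-0.01  0.    0.03] rot [ 0.001 -0.    -0.002] q [ 0.08  0.54 -0.21  0.82  0.    0.13]
```

View pics/w20.png

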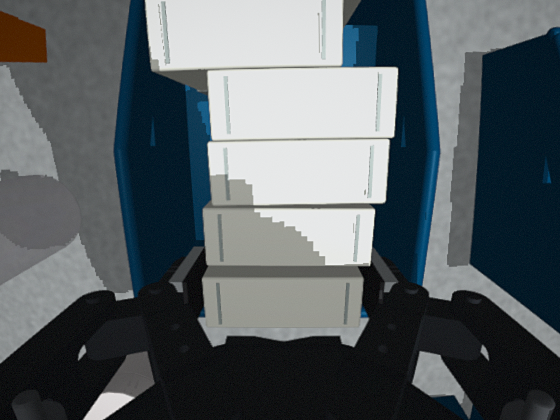

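Released, all standing; retract straight up and to the side for a check.

Call:
servo_tool(
  delta_pos=[
    [-0.2,0,0],
    [-0.5,0,0],
    [-0.8,0,0],
    [-0.9,0,0],
    [-0.8,0,0],
  ],
  rot=[
    [0,0,0],
    [0,0,0],
    [0,0,0],
    [0,0,0],
    [0,0,0],
  ],
)

```text
clock: 23.4
position: [0.5781, 0.1168, 0.3066]
tcp_rot: [-1.166, 1.236, 1.166]
contact_force: [0.9, 0.5, 0.3]
width: 0.0701
```

Call:
servo_tool(
  delta_pos=[
    [-0.5,0,0],
    [0,-0.4,0],
    [0,0,0],
    [0,0,0],
  ],
  rot=[
    [0,0,0],
    [0,0,0],
    [0,0,0],
    [0,0,0],
  ],
)

```text
clock: 23.9
position: [0.5975, 0.1156, 0.3289]
tcp_rot: [-1.165, 1.238, 1.168]
contact_force: [-0.1, -0.3, 0.1]
width: 0.0704
```

Run:
```python
from g import *
delta([.5778,.1181,.1446],-3.4,1)
im,p=snap('wrist','w21.png'); np.save('w21p.npy',p,allow_pickle=True)
im2,q=snap('scene','s21.png')
cv2.imwrite('pics/w21z.png',cv2.resize(im[60:280,170:390,::-1],None,fx=2.7,fy=2.7,interpolation=cv2.INTER_CUBIC))
cv2.imwrite('pics/s21z.png',cv2.resize(im2[100:300,180:380,::-1],None,fx=3,fy=3,interpolation=cv2.INTER_CUBIC))
```

```text
t 23.9 sgn 1 pos [0.5975 0.1156 0.3289] yawz -3.37 xdir [-0.0026  0.     -1.    ] w 0.0704 F [-0.1 -0.3  0.1]
units50 (tool frame, current): [3.69 0.39 0.03] goalframe: [3.69 0.4  0.03] rot [ 0.    -0.    -0.003] q [0.07 0.44 0.14 1.27 0.   0.13]
```

View pics/w21z.png

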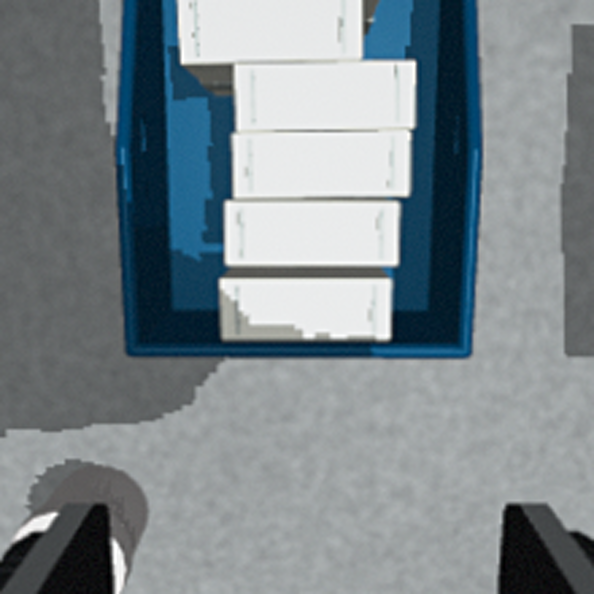

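View pics/s21z.png

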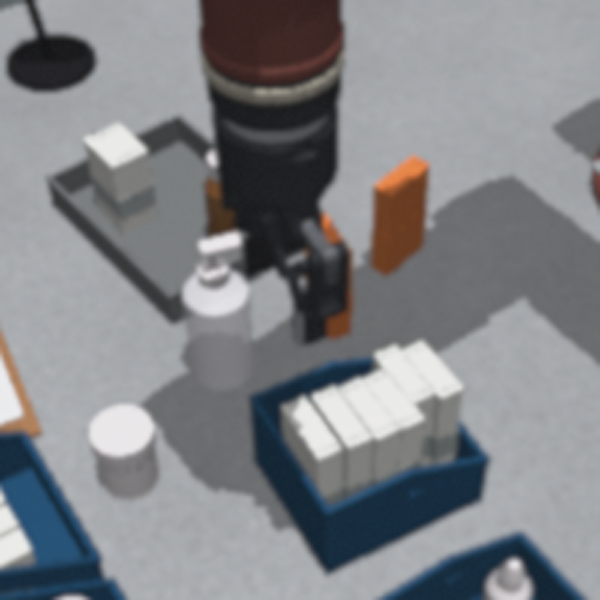

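Run:
```python
from g import *
p=np.load('w21p.npy',allow_pickle=True).item(); f=lambda a,b:(170+a/2.7-.35,60+b/2.7-.35)
C=np.array([.5217,.1185]);a=np.radians(-3.4);ex=np.array([np.cos(a),np.sin(a)]);ey=np.array([-ex[1],ex[0]])
for n,u,v,z in [('new2 rear',300,341,.114),('new2 front',310,278,.114),('new1 rear',310,267,.114),('new1 front',310,200,.114),('o4 rear',320,197,.114),('o4 front',320,131,.114),('o3 rear',320,130,.114),('o3 front',325,60,.114),('o2 rear',270,64,.114),('rear rim out',300,354,.09)]:
    X=onz(p,*f(u,v),z)[:2]-C; print(n,np.round([X@ex*1000,X@ey*1000],1))
```

```text
new2 rear [67.3 -0.6]
new2 front [44.9  2.9]
new1 rear [41.1  2.9]
new1 front [18.2  2.8]
o4 rear [17.2  6.2]
o4 front [-4.5  6.1]
o3 rear [-4.8  6.1]
o3 front [-27.1   7.7]
o2 rear [-25.8 -10.4]
rear rim out [77.1 -0.8]
```

View pics/w21.png

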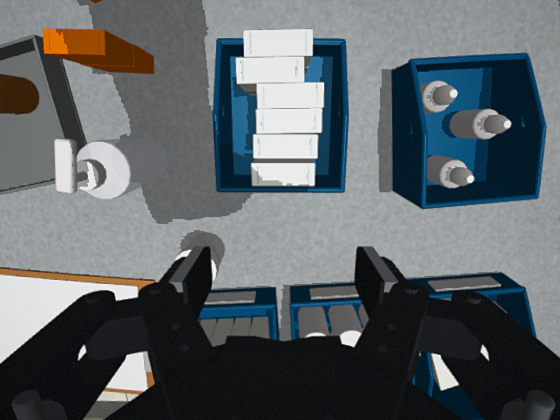

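Run:
```python
from rig import *
print(sign_off())
```

```text
the job is handed in; nothing more can be done
None
```

Both new cartons are at the back of the bin, behind the four old ones. In the last pictures all six stand upright, and I have handed the job in. It took about 24 s of the 70 s.

- **How it was done:** I lowered the first new carton behind the slumped row until its foot was about 1 mm above the floor. I then pushed the old feet forward about 16 mm with it until all four stood up. I set it on the floor, and the second went into the remaining gap with about 5 mm clear on each side.
- **Forces:** in the readings after each move, the push showed about 1 N at the wrist. The highest reading was about 9 N, when the second carton touched the floor. The contact forces between cartons, and between fingers and cartons, cannot be read directly.
- **Final positions:** the wrist camera puts the new carton centres about 30 and 56 mm behind the bin's middle. The rearmost old carton is at about +6 mm and the others are in front of it. The front carton's front face is about 2 mm short of the lip, measured before the second carton went in. All are within roughly 10 mm of the centre line.
- **Other goods:** the thick carton, amber bottle, dropper bottles, gel bottle and jar still stand, and I saw no movement; I did not measure their positions again. The gripper is above the bin and touches nothing.
- **Disagreement:** the top and wrist cameras differed by 2 to 4 mm in places, so I used the wrist camera for clearances.

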